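# Sort press studs onto their pitch gauges

## Task

The studs of the printing press have been mixed up. Lay the coarse-threaded stud in the notched gauge plate with the coarse teeth (blue) and the fine-threaded stud in the one with the fine teeth (yellow), each seated down in both notches with its square collar in the gap between them, and let go. The plain brass rod has no thread and belongs in neither.

Things in the scene. Friction and masses are not known exactly. Their poses are not given: they have to be found in the camera images.
- coarse_stud_center (a point): Coarse stud: bright steel, wide thread ridges, 8 mm pitch. Round bar 24 mm dia, 140 mm long along its y axis, 0.65 kg, with a square collar (36 wide in x, 36 high, 30 long in y) round its middle, on whose flat it rests on the bench, threads 6 mm clear. Point: centre of the collar, 18 mm above the bench. Grip the collar across x.
- fine_stud_center (a point): Fine stud: dark steel, close thread ridges, 3 mm pitch. Round bar 24 mm dia, 140 mm long along its y axis, 0.65 kg, with a square collar (36 wide in x, 36 high, 30 long in y) round its middle, on whose flat it rests on the bench, threads 6 mm clear. Point: centre of the collar, 18 mm above the bench. Grip the collar across x.
- coarse_gauge_seat (a point): Coarse gauge: blue, teeth 8 mm apart. Base 100 (x) by 160 (y) by 8 mm, fixed, with two V-notched jaws in line, 31 to 63 mm either side of the middle along y. Vs: 90 degrees, open upward, bottom 20 and top 46 mm above the bench, 52 mm wide. Between the jaws only the base. Point: centre of a seated stud's collar, midway between the jaws, 37 mm above the bench; a seated stud lies along y.
- fine_gauge_seat (a point): Fine gauge: yellow, teeth 3 mm apart. Base 100 (x) by 160 (y) by 8 mm, fixed, with two V-notched jaws in line, 31 to 63 mm either side of the middle along y. Vs: 90 degrees, open upward, bottom 20 and top 46 mm above the bench, 52 mm wide. Between the jaws only the base. Point: centre of a seated stud's collar, midway between the jaws, 37 mm above the bench; a seated stud lies along y.
There are look-alikes about, which are no part of the job. Leave any pink or red look-alike of the part that bears coarse_stud_center alone. What is meant by the part that bears fine_gauge_seat is not purple, and is the larger of those in its own colour.

How it is judged:
By the outcome, as a careful person would: the job done as asked, in the order asked, and still so for the second after the job is handed in, with the robot touching nothing.
It also fails if it takes over 67 s, if anything falls off the work surface, if the arm or the gripper's body presses on something with over 40 N, if the wrist force passes 120 N, or if a joint passes its speed limit or range.

## Robot

A 7-joint arm with a two-finger parallel gripper is mounted at the origin on the work surface. World frame = base frame: x ahead of the robot, y to its left, z up, the work surface at z = 0. Lengths are in m, angles in degrees, forces in N, time in s.
With the tool pointing down it reaches from about 0.425 to 0.975 m from the base axis. Payload 16.7 kg.
Tool frame: the origin (TCP) lies at the very end of the fingers, on their centre line; the grasp point (between the pads) lies 19 mm behind it; z points along the fingers, y is the line along which they close (so a half turn about z gives the same grasp; the last joint's range is limited). The gripper opens to 85 mm and grips with 20 to 120 N. Pads are 22 mm wide; open, the fingers measure 114 mm over their backs; the gripper's body (76 mm by 85 mm) begins 54 mm behind the grasp point. The pads swing forward as they close: fully open they stand 13 mm farther back than shut.
Start: joints at [63.455, 24.414, 4.234, 92.017, -1.954, 63.644, -3.845], TCP at [0.208, -0.642, 0.197] pointing down, gripper open.
Joint ranges: [-163.25, 163.25], [-28.42, 122.38], [-70.27, 78.77], [12.13, 141.07], [-58.53, 238.53], [9.26, 117.41], [-156.51, 156.51]. Speed limits (degrees/s): [108.29, 108.29, 136.94, 136.94, 172.46, 172.46, 172.46].

## Interface

Orientations are given as a 3x3 rotation matrix whose columns are the frame's x, y, z axes.
In Python, from bench import * gives the robot as it stands.
- The arm moves only by the tool carry_out, never from a script. Its arguments are lists of equal length, an entry for each row: "claw": the finger opening in cm, from 0 to 8.54; "travel": the shift along the tool's x, y, z in cm, a list of three; "spin": the turn about the tool's z in degrees. A call has 1 to 5 rows; each row shifts and turns the commanded pose from where the row before left it, along the tool's axes as they then stand; what a row does not reach is not made up. A row lasts 1/12 s, in which the tool goes at most 41.7 mm and 7.16 degrees, less where a joint would pass 70% of its speed; a pose out of reach is approached as far as the arm can. A call is refused whole if a number of a shift passes 4.17 or a number of a turn 7.16, either way. A call with a gripper value outside its range is refused whole. The fingers move at their own pace and stop on an object; "force" is the grip in N (left out, the last holds). Time passes only in rows, so rows that do not move let the fingers close. It gives the time, the measured TCP pose, the force, the opening and the grip force at its end, in the units of the state.
- observe(): the state, without advancing time (a new reading comes with each control period).
- capture(name): name is "scene" or "top" or "wrist"; returns the picture (480x640x3 uint8, red, green, blue); there is no depth.
- camera_params(name): a dict with "intrinsics" (3x3 intrinsics, pixels), "distortion" ([k1, k2, p1, p2, k3] as OpenCV has them; the pictures are not rectified), "view" (4x4, takes a point from world to camera coordinates); the wrist camera has in their place "mount" (4x4, takes a point from camera to tool coordinates, whose origin is the TCP and whose axes are the flange's). Camera axes: x right, y up, looking along -z (the intrinsics and any distortion apply to the point x, -y, -z); pixel columns grow to the right and rows downward; lengths in m; the calibration is good to about 2 mm. A picture is of the moment at which its call begins: read the wrist's pose just before it. camera_params takes no time and is no camera call.
- hand_in(): hands the job in; it is judged then, once.
Trained networks look in the newest picture that a camera, given by its name, has taken for a name from the list of things; names that differ only in an ending like _2 or _b are one class to them, and where a whole thing is asked for, a point or a joint stands for the part that bears it (a point fixed in the world has none). Each returns a list of dicts, best first, with "conf" (0 to 1); they miss things now and then, are a little off and sometimes report something else, mostly with a low value. They report only what shows in the picture. A call takes as long as a camera call. They do not tell look-alikes from the thing itself.
- outline_of(camera, name): "mask" (480x640 bool, what is visible of it).
- tip_of(camera, name): "point" ([x, y, z] in m, in world coordinates, good to about 4 mm: a listed point, or the origin of a listed thing).
The state is a dict: "clock": time; "joint_pos": joint angles; "joint_vel": joint speeds; "effort": joint torques, N m; "eef_pos": TCP position; "tool_rot": TCP orientation; "force": force on the tool from outside, world axes, zero at the start; "ft_torque": the same for the moment, N m; "finger_gap": opening from 0.0 (shut) to 1.0 (fully open); "finger_force": force on a finger pad.
Only numpy, scipy, OpenCV 4.12 (cv2) and the standard library are available. Lean on these libraries where they do the work, as an engineer would, in place of code of your own. Each camera call takes 0.05 s, during which the arm holds its last target. There are 200 camera calls.

## Working session

There is one attempt and no reset: what is moved stays moved. The work goes in short steps, Python scripts to look and compute and a tool call to move; the robot and the scene stay as the last step left them, time stands still between calls to the robot, and variables do not carry over. Pictures are saved under pics/ and viewed, at most 11 in all, crops included, and the job is handed in when it is done.

Besides the shell and the picture viewer there is one more tool, called after "Call:" by a JSON object that holds its "op" and its "data". carry_out: Moves the arm, as the interface text tells. Its arguments: {"type":"object","properties":{"claw":{"type":"array","items":{"type":"number"}},"travel":{"type":"array","items":{"type":"array","items":{"type":"number"}}},"spin":{"type":"array","items":{"type":"number"}},"force":{"type":"number"}},"required":["claw","travel","spin"]}

```bash
mkdir -p pics; python3 - <<'E'
from bench import *
import cv2,numpy as np
s=observe();print(s['clock'],s['eef_pos'],np.round(s['tool_rot'],3).tolist())
for c in ("scene","top"):
    im=capture(c);cv2.imwrite(f"pics/{c}0.png",im[:,:,::-1])
    for n in ("coarse_stud_center","fine_stud_center","coarse_gauge_seat","fine_gauge_seat"):
        for d in tip_of(c,n): print(c,n,round(d['conf'],2),np.round(d['point'],3))
print(observe()['clock'])
E
```

```text
0.0 [ 0.20815667 -0.64159686  0.19589361] [[0.951, 0.309, -0.001], [0.309, -0.951, 0.001], [-0.0, -0.001, -1.0]]
scene coarse_stud_center 0.76 [ 0.353 -0.086  0.016]
scene coarse_stud_center 0.71 [ 0.47  -0.224  0.019]
scene coarse_stud_center 0.68 [ 0.316 -0.264  0.016]
scene fine_stud_center 0.68 [0.491 0.178 0.016]
scene coarse_gauge_seat 0.88 [0.653 0.183 0.032]
scene fine_gauge_seat 0.75 [0.308 0.18  0.025]
scene fine_gauge_seat 0.71 [ 0.232 -0.45   0.038]
scene fine_gauge_seat 0.62 [ 0.67  -0.145  0.032]
top coarse_stud_center 0.74 [ 0.353 -0.087  0.014]
top coarse_stud_center 0.69 [ 0.318 -0.267  0.018]
top coarse_stud_center 0.6 [ 0.472 -0.226  0.018]
top fine_stud_center 0.75 [0.493 0.176 0.016]
top coarse_gauge_seat 0.97 [0.651 0.186 0.036]
top fine_gauge_seat 0.92 [ 0.666 -0.145  0.034]
top fine_gauge_seat 0.86 [0.306 0.179 0.026]
top fine_gauge_seat 0.63 [ 0.233 -0.45   0.032]
0.5
```

View pics/scene0.png

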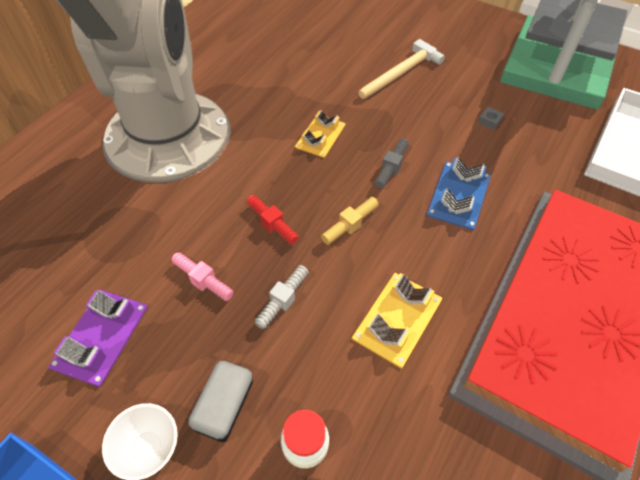

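View pics/top0.png

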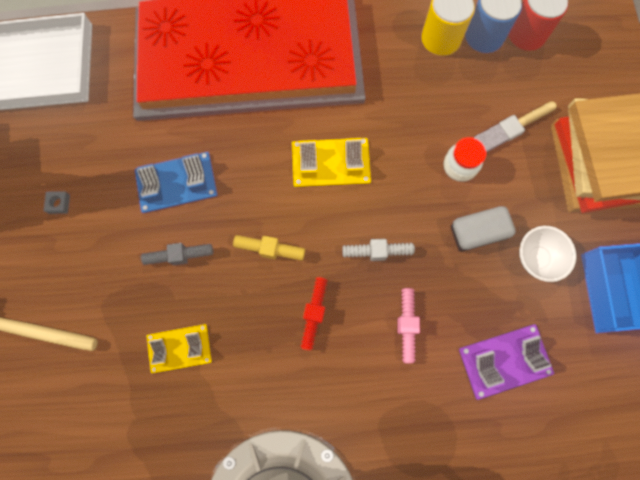

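The scene shows the bright coarse stud at scene (283,295) / top (378,249) and the dark fine stud at top (176,253). The blue gauge is at top (176,181) and the large yellow one at (331,162). The small yellow, purple, pink and red items and the brass rod are decoys. Next I'll get the axis angles.

```bash
cat > h.py <<'E'
from bench import *
import cv2,numpy as np
def toplane(cam,px,z,view=None):
    p=camera_params(cam)
    u=cv2.undistortPoints(np.float64(px).reshape(-1,1,2),np.array(p["intrinsics"]),np.array(p["distortion"])).reshape(-1,2)
    d=np.c_[u[:,0],-u[:,1],-np.ones(len(u))]
    V=np.array(p["view"]) if view is None else view
    R,t=V[:3,:3],V[:3,3]
    C=-R.T@t; D=d@R
    return C+D*((z-C[2])/D[:,2])[:,None]
def box(P):
    (c,s,a)=cv2.minAreaRect(np.float32(P[:,:2]*1000))
    if s[0]<s[1]: a+=90
    return np.round(c,1),np.round(sorted(s),1),(a+180)%180   # angle of long axis from +x
E
python3 - <<'E'
from h import *
capture("top")
T=dict(coarse_stud_center=(.471,-.225,.018),fine_stud_center=(.492,.177,.018),coarse_gauge_seat=(.652,.185,.01),fine_gauge_seat=(.668,-.145,.01))
for n,t in T.items():
    for d in outline_of("top",n):
        v,u=np.nonzero(d['mask']); P=toplane("top",np.c_[u,v],t[2])
        if np.hypot(*(P[:,:2].mean(0)-t[:2]))<.04:
            Q=P[:,:2]-P[:,:2].mean(0); w=np.linalg.svd(Q,full_matrices=False)[2][0]
            print(n,round(d['conf'],2),*box(P),'pca',np.degrees(np.arctan2(w[1],w[0]))%180,P.mean(0)[:2])
im=capture("top");hsv=cv2.cvtColor(im,cv2.COLOR_RGB2HSV)
for n,(lo,hi),(u0,v0,u1,v1) in (("blue",(100,125),(120,140,230,220)),("yellow",(22,32),(280,130,380,195))):
    m=cv2.inRange(hsv,(lo[0] if 0 else lo,140,80),(hi,255,255)); k=np.zeros_like(m);k[v0:v1,u0:u1]=m[v0:v1,u0:u1]
    v,u=np.nonzero(k);print(n,*box(toplane("top",np.c_[u,v],.008)))
E
```

```text
coarse_stud_center 0.73 [ 470.3 -224.3] [ 42.8 139.8] 85.39157104492188 pca 88.41934747899347 [ 0.46957491 -0.22344927]
coarse_gauge_seat 0.74 [650.5 181.2] [105.7 161.9] 99.4544849395752 pca 99.01691197726308 [0.64973796 0.17986164]
fine_gauge_seat 0.6 [ 667.5 -146.3] [102.8 160.5] 87.87509155273438 pca 88.94333652076847 [ 0.66675212 -0.14621481]
blue [648.8 189.2] [ 93.5 135.2] 99.40300273895264
yellow [ 668.6 -146.1] [103.5 162.2] 88.0443115234375
```

```bash
cat >> h.py <<'E'
def plan(xyz,ang,step=3.9,turn=7.0):
    s=observe();p=np.array(s['eef_pos']);R=np.array(s['tool_rot']);a0=np.degrees(np.arctan2(R[1,0],R[0,0]))
    d=(np.array(xyz)-p)*100; da=(ang-a0+180)%360-180   # world ccw; spin=-da
    n=max(1,int(np.ceil(max(np.linalg.norm(d)/step,abs(da)/turn))))
    T=[];a=a0
    for i in range(n):
        c,sn=np.cos(np.radians(a)),np.sin(np.radians(a)); w=d/n
        T.append([round(c*w[0]+sn*w[1],2),round(sn*w[0]-c*w[1],2),round(-w[2],2)]); a+=round(da/n,2)
    print('t',s['clock'],'now',np.round(p,4),'ang',round(a0,2),'tilt',np.round(R[:,2],3)[:2],'n',n,'spin',round(-da/n,2));
    for i in range(0,n,5): print(T[i:i+5])
E
python3 -c "
from h import *
plan((.471,-.2245,.16),88.4)"
```

```text
t 0.8 now [ 0.2084 -0.642   0.1966] ang 17.98 tilt [0. 0.] n 13 spin -5.42
[[np.float64(2.91), np.float64(-2.43), np.float64(0.28)], [np.float64(3.13), np.float64(-2.15), np.float64(0.28)], [np.float64(3.32), np.float64(-1.84), np.float64(0.28)], [np.float64(3.48), np.float64(-1.52), np.float64(0.28)], [np.float64(3.61), np.float64(-1.18), np.float64(0.28)]]
[[np.float64(3.7), np.float64(-0.84), np.float64(0.28)], [np.float64(3.76), np.float64(-0.48), np.float64(0.28)], [np.float64(3.79), np.float64(-0.13), np.float64(0.28)], [np.float64(3.79), np.float64(0.23), np.float64(0.28)], [np.float64(3.75), np.float64(0.59), np.float64(0.28)]]
[[np.float64(3.68), np.float64(0.94), np.float64(0.28)], [np.float64(3.57), np.float64(1.28), np.float64(0.28)], [np.float64(3.43), np.float64(1.61), np.float64(0.28)]]
```

Call:
{"op": "carry_out", "data": {"claw": [8.5, 8.5, 8.5, 8.5, 8.5], "travel": [[2.91, -2.43, 0.28], [3.13, -2.15, 0.28], [3.32, -1.84, 0.28], [3.48, -1.52, 0.28], [3.61, -1.18, 0.28]], "spin": [-5.4, -5.4, -5.4, -5.4, -5.4], "force": 50}}

```text
clock: 1.22
eef_pos: [0.3101, -0.4799, 0.1827]
tool_rot: [[0.704, 0.71, 0.0], [0.71, -0.704, -0.0], [-0.0, 0.0, -1.0]]
force: [0.0, -1.0, -0.7]
finger_gap: 0.994
finger_force: 0.0
```

Call:
{"op": "carry_out", "data": {"claw": [8.5, 8.5, 8.5, 8.5, 8.5], "travel": [[3.7, -0.84, 0.28], [3.76, -0.48, 0.28], [3.79, -0.13, 0.28], [3.79, 0.23, 0.28], [3.75, 0.59, 0.28]], "spin": [-5.4, -5.4, -5.4, -5.4, -5.4]}}

```text
clock: 1.63
eef_pos: [0.4116, -0.3195, 0.1688]
tool_rot: [[0.305, 0.952, 0.0], [0.952, -0.305, -0.001], [-0.0, 0.001, -1.0]]
force: [0.5, -0.5, 1.0]
finger_gap: 0.996
finger_force: 0.0
```

Call:
{"op": "carry_out", "data": {"claw": [8.5, 8.5, 8.5, 8.5], "travel": [[3.68, 0.94, 0.28], [3.57, 1.28, 0.28], [3.43, 1.61, 0.28], [0, 0, 0]], "spin": [-5.4, -5.4, -5.4, 0]}}

```text
clock: 1.97
eef_pos: [0.4755, -0.2181, 0.1603]
tool_rot: [[0.018, 1.0, 0.002], [1.0, -0.018, 0.002], [0.002, 0.002, -1.0]]
force: [0.1, 0.9, -0.5]
finger_gap: 0.995
finger_force: 0.0
```

```bash
cat >> h.py <<'E'
def wview():
    s=observe();M=np.array(camera_params("wrist")["mount"]);T=np.eye(4);T[:3,:3]=s['tool_rot'];T[:3,3]=s['eef_pos'];return np.linalg.inv(T@M)
def look(name,z,near,pic=None):
    V=wview();im=capture("wrist")
    if pic: cv2.imwrite(f"pics/{pic}.png",im[:,:,::-1])
    for d in tip_of("wrist",name): print('tip',round(d['conf'],2),np.round(d['point'],4))
    for d in outline_of("wrist",name):
        v,u=np.nonzero(d['mask']);P=toplane("wrist",np.c_[u,v],z,V);m=P.mean(0)
        if np.hypot(*(m[:2]-near))<.05:
            w=np.linalg.svd(P[:,:2]-m[:2],full_matrices=False)[2][0]
            print(round(d['conf'],2),*box(P),'pca',round(np.degrees(np.arctan2(w[1],w[0]))%180,2),np.round(m[:2],4),'px',u.min(),u.max(),v.min(),v.max())
E
python3 -c "
from h import *
look('coarse_stud_center',.018,(.471,-.2245),'w1')
plan((.471,-.2245,.06),88.4)"
```

```text
tip 0.9 [ 0.4693 -0.223   0.0176]
tip 0.64 [ 0.3136 -0.2654  0.0182]
0.94 [ 468.6 -223.7] [ 37.4 144.3] 87.57573699951172 pca 87.78 [ 0.4687 -0.2202] px 297 339 131 289
t 2.1167 now [ 0.4718 -0.225   0.1602] ang 88.17 tilt [-0. -0.] n 3 spin -0.08
[[np.float64(0.02), np.float64(-0.03), np.float64(3.34)], [np.float64(0.02), np.float64(-0.03), np.float64(3.34)], [np.float64(0.02), np.float64(-0.03), np.float64(3.34)]]
```

View pics/w1.png

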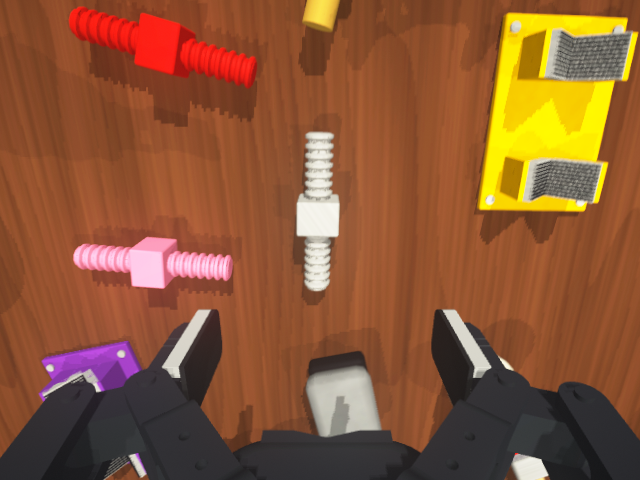

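The wrist view shows the bright stud's collar at (318,216) with its axis near vertical, and it is not pink. Descending.

Call:
{"op": "carry_out", "data": {"claw": [8.5, 8.5, 8.5, 8.5, 8.5], "travel": [[0.15, -0.25, 3.6], [0, 0, 3.6], [0, 0, 3.6], [0, 0, 2.5], [0, 0, 1.0]], "spin": [0.3, 0, 0, 0, 0]}}

```text
clock: 2.53
eef_pos: [0.4667, -0.2241, 0.0141]
tool_rot: [[0.04, 0.999, -0.004], [0.999, -0.04, 0.001], [0.001, -0.004, -1.0]]
force: [0.2, -0.1, -0.5]
finger_gap: 1.0
finger_force: 0.0
```

Call:
{"op": "carry_out", "data": {"claw": [8.5, 8.5, 8.5], "travel": [[0, 0, 0.6], [0, 0, 0.6], [0, 0, 0]], "spin": [0, 0, 0]}}

```text
clock: 2.78
eef_pos: [0.4695, -0.224, 0.0055]
tool_rot: [[0.038, 0.999, 0.0], [0.999, -0.038, -0.0], [-0.0, 0.0, -1.0]]
force: [0.2, -0.4, 0.4]
finger_gap: 0.993
finger_force: 0.0
```

```bash
python3 -c "
from h import *
look('coarse_stud_center',.018,(.471,-.2245))
plan((.4695,-.2235,.005),87.8)"
```

```text
tip 0.98 [ 0.3151 -0.2665  0.0193]
tip 0.68 [ 0.4691 -0.2238  0.0141]
0.72 [ 468.4 -225.9] [ 39.7 149.2] 87.6098403930664 pca 87.63 [ 0.4687 -0.2177] px 283 365 137 414
t 2.9333 now [ 0.4701 -0.2239  0.0064] ang 87.85 tilt [ 0.002 -0.001] n 1 spin 0.05
[[np.float64(0.04), np.float64(-0.06), np.float64(0.14)]]
```

Position and angle agree; close the gripper.

Call:
{"op": "carry_out", "data": {"claw": [3.0, 3.0, 3.0, 3.0, 3.0], "travel": [[0, -0.05, 0.1], [0, 0, 0], [0, 0, 0], [0, 0, 0], [0, 0, 0]], "spin": [0, 0, 0, 0, 0], "force": 50}}

```text
clock: 3.35
eef_pos: [0.4689, -0.2233, 0.0044]
tool_rot: [[0.037, 0.999, 0.0], [0.999, -0.037, -0.0], [-0.0, 0.0, -1.0]]
force: [0.6, 0.1, -0.2]
finger_gap: 0.355
finger_force: 0.0
```

Call:
{"op": "carry_out", "data": {"claw": [3.0, 3.0, 3.0, 3.0, 3.0], "travel": [[0, 0, 0], [0, 0, 0], [0, 0, 0], [0, 0, 0], [0, 0, 0]], "spin": [0, 0, 0, 0, 0]}}

```text
clock: 3.77
eef_pos: [0.4688, -0.2233, 0.0042]
tool_rot: [[0.037, 0.999, -0.0], [0.999, -0.037, 0.0], [0.0, -0.0, -1.0]]
force: [-0.9, -0.7, -0.4]
finger_gap: 0.35
finger_force: 0.0
```

```bash
python3 -c "
from h import *
look('coarse_stud_center',.018,(.471,-.2245),'w2')
capture('top')
print([np.round(d['point'],3) for d in tip_of('top','coarse_stud_center')])
"
```

```text
tip 0.59 [ 0.3143 -0.2698  0.0186]
tip 0.57 [ 0.4694 -0.2201  0.0152]
0.76 [ 468.1 -225.6] [ 38.7 148.7] 85.79947662353516 pca 87.74 [ 0.4688 -0.2169] px 285 366 139 416
[array([ 0.471, -0.228,  0.019])]
```

View pics/w2.png

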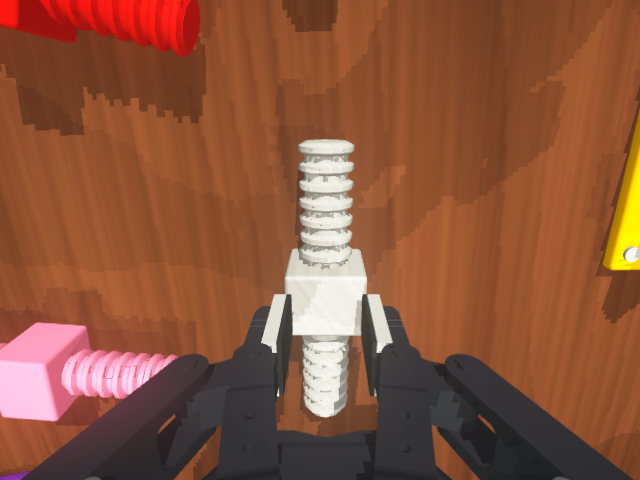

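The pads stand at (283,330) and (373,330), just beside the collar, and have not reached it yet. Closing further.

Call:
{"op": "carry_out", "data": {"claw": [1.0, 1.0, 1.0, 1.0, 1.0], "travel": [[0, 0, 0], [0, 0, 0], [0, 0, 0], [0, 0, 0], [0, 0, 0]], "spin": [0, 0, 0, 0, 0], "force": 60}}

```text
clock: 4.43
eef_pos: [0.4688, -0.2234, 0.0042]
tool_rot: [[0.037, 0.999, 0.0], [0.999, -0.037, 0.0], [0.0, 0.0, -1.0]]
force: [-0.3, 0.9, -0.1]
finger_gap: 0.114
finger_force: 0.0
```

Call:
{"op": "carry_out", "data": {"claw": [1.0, 1.0, 1.0, 1.0, 1.0], "travel": [[0, 0, 0], [0, 0, -0.5], [0, 0, -1.0], [0, 0, -1.0], [0, 0, 0]], "spin": [0, 0, 0, 0, 0]}}

```text
clock: 4.85
eef_pos: [0.4701, -0.2239, 0.0317]
tool_rot: [[0.037, 0.999, 0.003], [0.999, -0.037, -0.001], [-0.001, 0.003, -1.0]]
force: [0.2, 0.1, 0.3]
finger_gap: 0.118
finger_force: 0.0
```

```bash
python3 -c "
from h import *
look('coarse_stud_center',.018,(.471,-.2245),'w3')
capture('top')
print([np.round(d['point'],3) for d in tip_of('top','coarse_stud_center')])
print(camera_params('wrist')['mount'])
im=capture('scene');cv2.imwrite('pics/s3.png',cv2.resize(im[190:390,180:420,::-1],None,fx=3,fy=3))
"
```

```text
tip 0.62 [ 0.4699 -0.2247  0.0141]
tip 0.56 [ 0.3186 -0.268   0.0182]
0.85 [ 468.4 -225.4] [ 39.  147.5] 88.02302551269531 pca 88.38 [ 0.4692 -0.2124] px 288 358 134 380
[array([ 0.352, -0.088,  0.016])]
[[ 3.20630198e-04  9.45659190e-01  3.25159336e-01  8.46416385e-02]
 [ 9.99999946e-01 -2.80752349e-04 -1.69560384e-04 -2.39357291e-06]
 [-6.90570881e-05  3.25159373e-01 -9.45659229e-01 -1.76254523e-01]
 [ 0.00000000e+00  0.00000000e+00  0.00000000e+00  1.00000000e+00]]
```

View pics/w3.png

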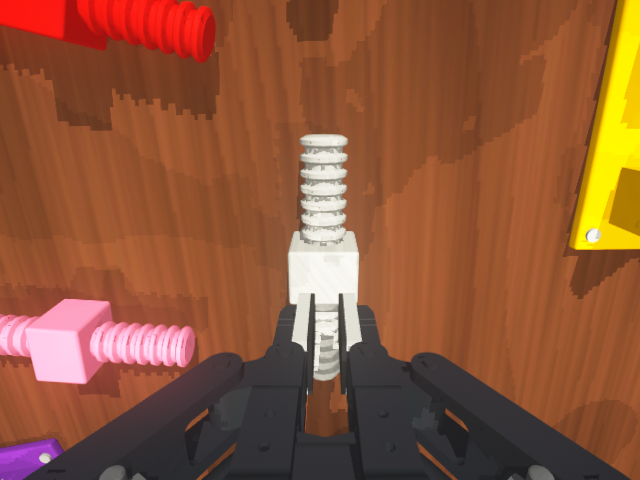

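View pics/s3.png

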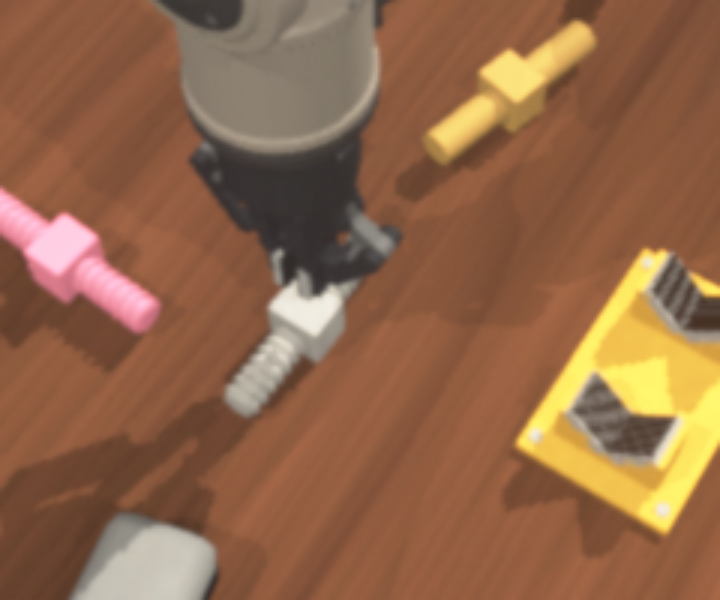

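```bash
python3 -c "
from h import *
p=camera_params('wrist');M=np.linalg.inv(np.array(p['mount']));K=np.array(p['intrinsics']);dist=np.array(p['distortion'])
def pr(pts,V):
    q=np.c_[pts,np.ones(len(pts))]@V.T;q=q[:,:3]*[1,-1,-1]
    return np.round(cv2.projectPoints(q,np.zeros(3),np.zeros(3),K,dist)[0].reshape(-1,2))
print('tool: tcp, -10,-19,-30,-40,-54mm z\n',pr([[0,0,-z/1000] for z in (0,10,19,30,40,54)],M))
print('pad front edge half gap 5mm at tcp-0..',pr([[.011,.005,-z/1000] for z in (0,10,20,30,40)],M))
s=observe();print(s['eef_pos'],s['finger_gap'])
p=camera_params('scene');K=np.array(p['intrinsics']);dist=np.array(p['distortion'])
e=s['eef_pos'];print('scene crop',(pr([[e[0],e[1],e[2]+z] for z in (0,.02,.04)],np.array(p['view']))-[180,190])*3)
print('stud collar top centre',(pr([[.4695,-.2245,.036]],np.array(p['view']))-[180,190])*3)
"
```

```text
tool: tcp, -10,-19,-30,-40,-54mm z
 [[326. 280.]
 [326. 288.]
 [326. 297.]
 [326. 309.]
 [326. 321.]
 [326. 341.]]
pad front edge half gap 5mm at tcp-0.. [[336. 260.]
 [337. 268.]
 [337. 277.]
 [338. 287.]
 [338. 298.]]
[ 0.46860668 -0.22329436  0.02902355] 0.11707935929881272
scene crop [[306. 306.]
 [303. 288.]
 [303. 273.]]
stud collar top centre [[306. 303.]]
```

The projected TCP sits at (326,280), but the pad tips show near v=293, about 35 mm short of it. The fingers closed above the collar, so the real fingertips must be about 35 mm behind the reported TCP. I'll reopen and go lower in small steps, watching the force.

Call:
{"op": "carry_out", "data": {"claw": [6.5, 6.5, 6.5, 6.5, 6.5], "travel": [[0, 0, 0], [0, 0, 0], [0, 0, 0], [0, 0, 0], [0, 0, 0]], "spin": [0, 0, 0, 0, 0], "force": 60}}

```text
clock: 5.57
eef_pos: [0.4688, -0.2233, 0.0292]
tool_rot: [[0.037, 0.999, -0.0], [0.999, -0.037, 0.0], [0.0, -0.0, -1.0]]
force: [0.2, 0.3, -0.2]
finger_gap: 0.757
finger_force: 0.0
```

Call:
{"op": "carry_out", "data": {"claw": [6.5, 6.5, 6.5, 6.5, 6.5], "travel": [[0, 0, 1.2], [0, 0, 1.0], [0, 0, 0.6], [0, 0, 0.4], [0, 0, 0.3]], "spin": [0, 0, 0, 0, 0]}}

```text
clock: 5.98
eef_pos: [0.4684, -0.223, -0.0068]
tool_rot: [[0.037, 0.999, -0.001], [0.999, -0.037, 0.001], [0.001, -0.001, -1.0]]
force: [-0.2, -0.5, 0.5]
finger_gap: 0.759
finger_force: 0.0
```

Call:
{"op": "carry_out", "data": {"claw": [6.5, 6.5, 6.5, 6.5], "travel": [[0, 0, 0.3], [0, 0, 0.3], [0, 0, 0.2], [0, 0, 0]], "spin": [0, 0, 0, 0]}}

```text
clock: 6.32
eef_pos: [0.4687, -0.2233, -0.0141]
tool_rot: [[0.037, 0.999, -0.0], [0.999, -0.037, 0.0], [0.0, -0.0, -1.0]]
force: [-0.5, 0.9, -0.5]
finger_gap: 0.764
finger_force: 0.0
```

Call:
{"op": "carry_out", "data": {"claw": [6.5, 6.5, 6.5, 6.5, 6.5], "travel": [[0, 0, 0.3], [0, 0, 0.3], [0, 0, 0.3], [0, 0, 0.2], [0, 0, 0]], "spin": [0, 0, 0, 0, 0]}}

```text
clock: 6.73
eef_pos: [0.4686, -0.2232, -0.0252]
tool_rot: [[0.037, 0.999, -0.001], [0.999, -0.037, 0.0], [0.0, -0.001, -1.0]]
force: [0.1, 0.5, -0.8]
finger_gap: 0.764
finger_force: 0.0
```

Call:
{"op": "carry_out", "data": {"claw": [1.0, 1.0, 1.0, 1.0, 1.0], "travel": [[0, 0, 0], [0, 0, 0], [0, 0, 0], [0, 0, 0], [0, 0, 0]], "spin": [0, 0, 0, 0, 0], "force": 60}}

```text
clock: 7.15
eef_pos: [0.4688, -0.2234, -0.0245]
tool_rot: [[0.037, 0.999, 0.0], [0.999, -0.037, -0.0], [-0.0, 0.0, -1.0]]
force: [-2.4, 0.7, 4.8]
finger_gap: 0.409
finger_force: 60.7
```

Call:
{"op": "carry_out", "data": {"claw": [1.0, 1.0, 1.0], "travel": [[0, 0, 0], [0, 0, 0], [0, 0, 0]], "spin": [0, 0, 0]}}

```text
clock: 7.4
eef_pos: [0.4688, -0.2234, -0.0245]
tool_rot: [[0.037, 0.999, 0.0], [0.999, -0.037, -0.0], [-0.0, 0.0, -1.0]]
force: [-2.4, 0.5, 4.9]
finger_gap: 0.411
finger_force: 60.7
```

Gripped (35 mm, 60 N). Lift, and check the weight.

Call:
{"op": "carry_out", "data": {"claw": [1.0, 1.0, 1.0, 1.0, 1.0], "travel": [[0, 0, -0.5], [0, 0, -2.0], [0, 0, -3.5], [0, 0, -3.5], [0, 0, -3.0]], "spin": [0, 0, 0, 0, 0]}}

```text
clock: 7.82
eef_pos: [0.4684, -0.223, 0.1021]
tool_rot: [[0.037, 0.999, -0.0], [0.999, -0.037, 0.001], [0.0, -0.0, -1.0]]
force: [1.3, -1.3, -6.5]
finger_gap: 0.409
finger_force: 62.2
```

```bash
python3 -c "
from h import *
s=observe();print(s['force'],s['finger_force'],s['finger_gap'])
capture('top')
for d in outline_of('top','coarse_gauge_seat')[:2]:
    v,u=np.nonzero(d['mask']);print(d['conf'],*box(toplane('top',np.c_[u,v],.01)))
print([np.round(d['point'],4) for d in tip_of('top','coarse_gauge_seat')+tip_of('top','coarse_gauge_seat')])
plan((.652,.184,.10),99.3,3.9)"
```

```text
[ 1.25752774 -1.31259856 -6.52936149] 62.19451546669006 0.4088739323553288
[array([0.6502, 0.1826, 0.0368]), array([0.6502, 0.1826, 0.0368])]
t 8.0167 now [ 0.4686 -0.2236  0.1004] ang 87.86 tilt [ 0.001 -0.001] n 12 spin -0.95
[[np.float64(3.45), np.float64(1.4), np.float64(0.0)], [np.float64(3.43), np.float64(1.46), np.float64(0.0)], [np.float64(3.4), np.float64(1.51), np.float64(0.0)], [np.float64(3.38), np.float64(1.57), np.float64(0.0)], [np.float64(3.35), np.float64(1.63), np.float64(0.0)]]
[[np.float64(3.32), np.float64(1.68), np.float64(0.0)], [np.float64(3.29), np.float64(1.74), np.float64(0.0)], [np.float64(3.27), np.float64(1.79), np.float64(0.0)], [np.float64(3.24), np.float64(1.84), np.float64(0.0)], [np.float64(3.2), np.float64(1.9), np.float64(0.0)]]
[[np.float64(3.17), np.float64(1.95), np.float64(0.0)], [np.float64(3.14), np.float64(2.0), np.float64(0.0)]]
```

Weight -6.5 N: held. Carry to the blue gauge.

Call:
{"op": "carry_out", "data": {"claw": [1.0, 1.0, 1.0, 1.0, 1.0], "travel": [[3.45, 1.4, 0], [3.43, 1.45, 0], [3.4, 1.5, 0], [3.38, 1.57, 0], [3.35, 1.63, 0]], "spin": [-0.95, -0.95, -0.95, -0.95, -0.95]}}

```text
clock: 8.43
eef_pos: [0.544, -0.0518, 0.0981]
tool_rot: [[-0.046, 0.999, -0.003], [0.999, 0.046, 0.0], [0.001, -0.003, -1.0]]
force: [1.1, -0.7, -7.0]
finger_gap: 0.41
finger_force: 62.1
```

Call:
{"op": "carry_out", "data": {"claw": [1.0, 1.0, 1.0, 1.0, 1.0], "travel": [[3.32, 1.68, 0], [3.29, 1.74, 0], [3.27, 1.79, 0], [3.24, 1.84, 0], [3.2, 1.9, 0]], "spin": [-0.95, -0.95, -0.95, -0.95, -0.95]}}

```text
clock: 8.85
eef_pos: [0.6203, 0.1178, 0.0975]
tool_rot: [[-0.129, 0.992, -0.004], [0.992, 0.129, -0.001], [-0.0, -0.004, -1.0]]
force: [1.4, -0.3, -7.1]
finger_gap: 0.411
finger_force: 62.0
```

Call:
{"op": "carry_out", "data": {"claw": [1.0, 1.0, 1.0, 1.0], "travel": [[2.6, 1.5, 0], [2.0, 1.2, 0], [0, 0, 0], [0, 0, 0]], "spin": [-0.95, -0.95, 0, 0]}}

```text
clock: 9.18
eef_pos: [0.6404, 0.1672, 0.0973]
tool_rot: [[-0.164, 0.986, -0.004], [0.986, 0.164, 0.0], [0.001, -0.004, -1.0]]
force: [0.2, -1.5, -6.1]
finger_gap: 0.406
finger_force: 62.3
```

```bash
python3 -c "
from h import *
look('coarse_gauge_seat',.010,(.651,.183),'w4')
V=wview()
capture('wrist')
for d in outline_of('wrist','coarse_stud_center'):
    v,u=np.nonzero(d['mask']);print('stud',d['conf'],*box(toplane('wrist',np.c_[u,v],observe()['eef_pos'][2]+.0425,V)))
plan((.651,.183,.02),99.3)"
```

```text
tip 0.78 [0.6458 0.1844 0.0354]
0.96 [650.  184.8] [ 98.6 159.4] 99.37176132202148 pca 116.57 [0.653  0.2082] px 271 419 90 305
stud 0.91 [640.3 170.9] [ 40.9 131.8] 98.47523307800293
stud 0.6 [509.9  75.2] [26.6 34.8] 81.52605438232422
t 9.4333 now [0.6415 0.1642 0.0995] ang 99.2 tilt [-0.001 -0.001] n 3 spin -0.03
[[np.float64(0.57), np.float64(0.41), np.float64(2.65)], [np.float64(0.57), np.float64(0.41), np.float64(2.65)], [np.float64(0.57), np.float64(0.41), np.float64(2.65)]]
```

View pics/w4.png

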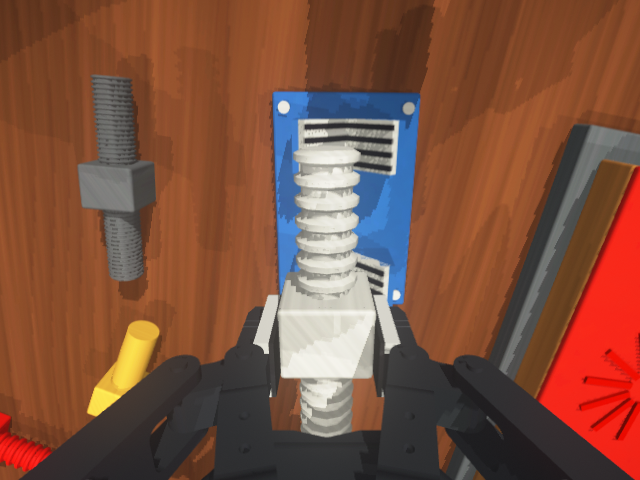

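The blue gauge's coarse teeth show at (350,145), ahead of the gripped stud at (327,340). The dark fine stud is at left, at (117,185).

Call:
{"op": "carry_out", "data": {"claw": [1.0, 1.0, 1.0, 1.0, 1.0], "travel": [[0.8, 0.6, 0], [0.83, 0.58, 0], [0, 0, 2.5], [0, 0, 2.5], [0, 0, 0]], "spin": [0, 0, 0, 0, 0]}}

```text
clock: 9.85
eef_pos: [0.6486, 0.1834, 0.0458]
tool_rot: [[-0.162, 0.987, -0.006], [0.987, 0.162, -0.001], [-0.001, -0.006, -1.0]]
force: [-2.9, -0.9, -7.7]
finger_gap: 0.412
finger_force: 62.5
```

```bash
python3 -c "
from h import *
look('coarse_gauge_seat',.010,(.651,.183))
plan((.6505,.182,-.0055),99.3)"
```

```text
0.79 [647.1 204.4] [ 97.9 118.9] 99.04517269134521 pca 175.36 [0.6458 0.2186] px 241 420 115 310
t 10.0 now [0.6514 0.1842 0.0512] ang 99.28 tilt [0.001 0.001] n 2 spin -0.01
[[np.float64(-0.1), np.float64(-0.06), np.float64(2.84)], [np.float64(-0.1), np.float64(-0.06), np.float64(2.84)]]
```

Call:
{"op": "carry_out", "data": {"claw": [1.0, 1.0, 1.0, 1.0, 1.0], "travel": [[-0.1, -0.1, 2.0], [0, 0, 1.5], [0, 0, 0.8], [0, 0, 0.4], [0, 0, 0.4]], "spin": [0, 0, 0, 0, 0]}}

```text
clock: 10.42
eef_pos: [0.6503, 0.1825, -0.0007]
tool_rot: [[-0.161, 0.987, 0.0], [0.987, 0.161, 0.0], [0.0, 0.0, -1.0]]
force: [-0.4, 0.5, -6.9]
finger_gap: 0.406
finger_force: 62.6
```

Call:
{"op": "carry_out", "data": {"claw": [1.0, 1.0, 1.0, 1.0], "travel": [[0, 0, 0.2], [0, 0, 0.2], [0, 0, 0], [0, 0, 0]], "spin": [0, 0, 0, 0]}}

```text
clock: 10.75
eef_pos: [0.6503, 0.1825, -0.0044]
tool_rot: [[-0.161, 0.987, 0.0], [0.987, 0.161, 0.0], [0.0, 0.0, -1.0]]
force: [-0.4, 0.7, -6.5]
finger_gap: 0.41
finger_force: 62.6
```

Call:
{"op": "carry_out", "data": {"claw": [1.0, 1.0, 1.0, 1.0], "travel": [[0, 0, 0.1], [0, 0, 0.1], [0, 0, 0], [0, 0, 0]], "spin": [0, 0, 0, 0]}}

```text
clock: 11.08
eef_pos: [0.6505, 0.1825, -0.0055]
tool_rot: [[-0.161, 0.987, 0.001], [0.987, 0.161, 0.0], [-0.0, 0.001, -1.0]]
force: [-5.0, -2.5, 8.0]
finger_gap: 0.408
finger_force: 64.6
```

Contact at exactly the expected seat height (force went from -6.5 to +8 N). Release and rise.

Call:
{"op": "carry_out", "data": {"claw": [4.5, 6.5, 7.0, 7.0, 7.0], "travel": [[0, 0, 0], [0, 0, 0], [0, 0, 0], [0, 0, 0], [0, 0, 0]], "spin": [0, 0, 0, 0, 0]}}

```text
clock: 11.5
eef_pos: [0.6502, 0.1824, -0.0067]
tool_rot: [[-0.161, 0.987, 0.0], [0.987, 0.161, 0.0], [0.0, 0.0, -1.0]]
force: [-0.6, 0.4, 0.1]
finger_gap: 0.821
finger_force: 0.0
```

Call:
{"op": "carry_out", "data": {"claw": [7.0, 7.0, 7.0, 7.0, 7.0], "travel": [[0, 0, -1.0], [0, 0, -2.0], [0, 0, -3.0], [0, 0, -3.5], [0, 0, -3.5]], "spin": [0, 0, 0, 0, 0]}}

```text
clock: 11.92
eef_pos: [0.6496, 0.1824, 0.1251]
tool_rot: [[-0.162, 0.987, -0.001], [0.987, 0.162, 0.0], [0.0, -0.001, -1.0]]
force: [0.0, -0.4, 0.8]
finger_gap: 0.822
finger_force: 0.0
```

```bash
python3 -c "
from h import *
look('coarse_stud_center',.037,(.651,.183))
capture('top')
for d in outline_of('top','fine_stud_center'):
    v,u=np.nonzero(d['mask']);print('fine',d['conf'],*box(toplane('top',np.c_[u,v],.018)))
capture('scene')
print([np.round(d['point'],4) for d in tip_of('scene','fine_stud_center')])
im=capture('top')
g=cv2.cvtColor(im,cv2.COLOR_RGB2HSV);k=np.zeros((480,640),np.uint8);k[230:275,135:218]=cv2.inRange(g,(0,0,0),(180,90,140))[230:275,135:218]
k=cv2.morphologyEx(k,cv2.MORPH_OPEN,np.ones((3,3)));v,u=np.nonzero(k);P=toplane('top',np.c_[u,v],.018);w=np.linalg.svd(P[:,:2]-P[:,:2].mean(0),full_matrices=False)[2][0];print(box(P),np.degrees(np.arctan2(w[1],w[0]))%180)
plan((.492,.165,.10),92)"
```

```text
tip 0.55 [0.651  0.1816 0.033 ]
0.61 [650.4 181.6] [ 38.9 145.5] 99.32098960876465 pca 99.05 [0.6498 0.1868] px 301 353 127 315
[array([0.4913, 0.1771, 0.0175])]Traceback (most recent call last):
  File "<string>", line 11, in <module>
    k=cv2.morphologyEx(k,cv2.MORPH_OPEN,np.ones((3,3)));v,u=np.nonzero(k);P=toplane('top',np.c_[u,v],.018);w=np.linalg.svd(P[:,:2]-P[:,:2].mean(0),full_matrices=False)[2][0];print(box(P),np.degrees(np.arctan2(w[1],w[0]))%180)
                                                                            ~~~~~~~^^^^^^^^^^^^^^^^^^^^^^^
  File "h.py", line 5, in toplane
    u=cv2.undistortPoints(np.float64(px).reshape(-1,1,2),np.array(p["intrinsics"]),np.array(p["distortion"])).reshape(-1,2)
      ~~~~~~~~~~~~~~~~~~~^^^^^^^^^^^^^^^^^^^^^^^^^^^^^^^^^^^^^^^^^^^^^^^^^^^^^^^^^^^^^^^^^^^^^^^^^^^^^^^^^^^^
cv2.error: OpenCV(4.12.0) /io/opencv/modules/calib3d/src/undistort.dispatch.cpp:347: error: (-215:Assertion failed) CV_IS_MAT(_src) && CV_IS_MAT(_dst) && (_src->rows == 1 || _src->cols == 1) && (_dst->rows == 1 || _dst->cols == 1) && _src->cols + _src->rows - 1 == _dst->rows + _dst->cols - 1 && (CV_MAT_TYPE(_src->type) == CV_32FC2 || CV_MAT_TYPE(_src->type) == CV_64FC2) && (CV_MAT_TYPE(_dst->type) == CV_32FC2 || CV_MAT_TYPE(_dst->type) == CV_64FC2) in function 'cvUndistortPointsInternal'
```

```bash
python3 -c "
from h import *
plan((.492,.170,.10),98)"
```

```text
t 12.3167 now [0.6494 0.1821 0.1221] ang 99.28 tilt [-0.002 -0.   ] n 5 spin 0.26
[[np.float64(0.27), np.float64(-3.15), np.float64(0.44)], [np.float64(0.25), np.float64(-3.15), np.float64(0.44)], [np.float64(0.24), np.float64(-3.15), np.float64(0.44)], [np.float64(0.23), np.float64(-3.15), np.float64(0.44)], [np.float64(0.21), np.float64(-3.15), np.float64(0.44)]]
```

Call:
{"op": "carry_out", "data": {"claw": [7, 7, 7, 7, 7], "travel": [[0.27, -3.15, 0], [0.25, -3.15, 0], [0.24, -3.15, 0.6], [0.23, -3.15, 0.8], [0.2, -3.15, 0.8]], "spin": [0.25, 0.25, 0.25, 0.25, 0.25]}}

```text
clock: 12.73
eef_pos: [0.4906, 0.1697, 0.1002]
tool_rot: [[-0.139, 0.99, -0.001], [0.99, 0.139, -0.0], [-0.0, -0.001, -1.0]]
force: [0.3, 0.4, 0.7]
finger_gap: 0.82
finger_force: 0.0
```

Call:
{"op": "carry_out", "data": {"claw": [7, 7, 7], "travel": [[0, 0, 0], [0, 0, 0], [0, 0, 0]], "spin": [0, 0, 0]}}

```text
clock: 12.98
eef_pos: [0.493, 0.1701, 0.1011]
tool_rot: [[-0.14, 0.99, -0.0], [0.99, 0.14, 0.0], [0.0, -0.0, -1.0]]
force: [-0.3, -0.0, -0.5]
finger_gap: 0.82
finger_force: 0.0
```

```bash
python3 -c "
from h import *
look('fine_stud_center',.018,(.492,.177),'w5')
plan((.492,.177,-.0245),98)"
```

```text
tip 0.85 [0.4913 0.1769 0.0215]
0.93 [492.3 175.7] [ 38.4 146. ] 94.78992652893066 pca 93.94 [0.4917 0.1815] px 299 353 117 311
t 13.1333 now [0.4935 0.1703 0.1012] ang 98.0 tilt [0.    0.001] n 4 spin 0.0
[[np.float64(0.17), np.float64(-0.01), np.float64(3.14)], [np.float64(0.17), np.float64(-0.01), np.float64(3.14)], [np.float64(0.17), np.float64(-0.01), np.float64(3.14)], [np.float64(0.17), np.float64(-0.01), np.float64(3.14)]]
```

View pics/w5.png

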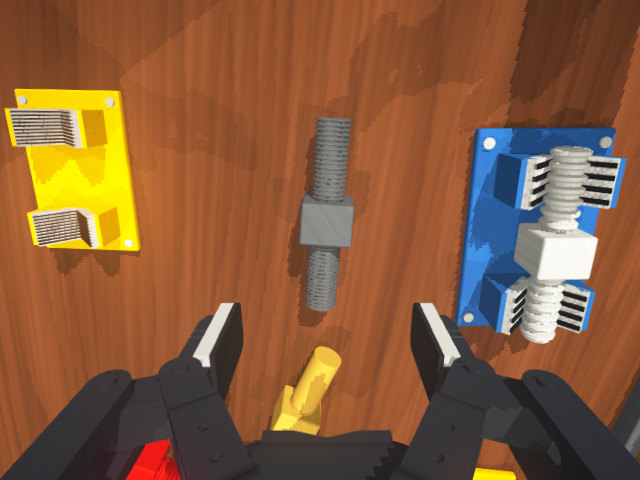

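The coarse stud is seated in both blue notches, with its collar in the gap at (556,248). The fine stud's collar is at (327,222), with its axis about 4° off the tool.

Call:
{"op": "carry_out", "data": {"claw": [7, 7, 7, 7, 7], "travel": [[0.6, -0.15, 0], [0, 0, 3.0], [0, 0, 3.0], [0, 0, 2.0], [0, 0, 1.0]], "spin": [3.7, 0, 0, 0, 0]}}

```text
clock: 13.55
eef_pos: [0.4895, 0.1755, 0.0087]
tool_rot: [[-0.075, 0.997, -0.003], [0.997, 0.075, -0.001], [-0.0, -0.003, -1.0]]
force: [0.3, -0.1, -0.2]
finger_gap: 0.818
finger_force: 0.0
```

Call:
{"op": "carry_out", "data": {"claw": [7, 7, 7], "travel": [[0, 0, 0.5], [0, 0, 0], [0, 0, 0]], "spin": [0, 0, 0]}}

```text
clock: 13.8
eef_pos: [0.4909, 0.1762, 0.007]
tool_rot: [[-0.075, 0.997, 0.001], [0.997, 0.075, 0.0], [0.0, 0.001, -1.0]]
force: [0.4, -0.3, 0.8]
finger_gap: 0.814
finger_force: 0.0
```

```bash
python3 -c "
from h import *
look('fine_stud_center',.018,(.492,.177))
plan((.492,.177,-.0245),94.3)"
```

```text
tip 0.93 [0.4931 0.178  0.0218]
t 13.95 now [0.4911 0.1761 0.0074] ang 94.31 tilt [0.002 0.001] n 1 spin 0.01
[[np.float64(0.08), np.float64(0.1), np.float64(3.19)]]
```

Call:
{"op": "carry_out", "data": {"claw": [7, 7, 7, 7, 7], "travel": [[0.1, 0.1, 1.0], [0, 0, 1.0], [0, 0, 0.8], [0, 0, 0.4], [0, 0, 0]], "spin": [0, 0, 0, 0, 0]}}

```text
clock: 14.37
eef_pos: [0.4903, 0.1767, -0.0271]
tool_rot: [[-0.076, 0.997, -0.002], [0.997, 0.076, -0.001], [-0.0, -0.002, -1.0]]
force: [-0.9, -0.1, 0.0]
finger_gap: 0.826
finger_force: 0.0
```

Call:
{"op": "carry_out", "data": {"claw": [1.0, 1.0, 1.0, 1.0, 1.0], "travel": [[0, 0, 0], [0, 0, 0], [0, 0, 0], [0, 0, 0], [0, 0, 0]], "spin": [0, 0, 0, 0, 0], "force": 60}}

```text
clock: 14.78
eef_pos: [0.4916, 0.1771, -0.0252]
tool_rot: [[-0.075, 0.997, 0.001], [0.997, 0.075, 0.0], [0.0, 0.001, -1.0]]
force: [-0.5, 0.0, 6.5]
finger_gap: 0.41
finger_force: 60.6
```

Call:
{"op": "carry_out", "data": {"claw": [1.0, 1.0, 1.0, 1.0], "travel": [[0, 0, 0], [0, 0, 0], [0, 0, 0], [0, 0, 0]], "spin": [0, 0, 0, 0]}}

```text
clock: 15.12
eef_pos: [0.4916, 0.1771, -0.0252]
tool_rot: [[-0.075, 0.997, 0.001], [0.997, 0.075, 0.0], [0.0, 0.001, -1.0]]
force: [0.4, -0.2, 6.5]
finger_gap: 0.413
finger_force: 60.6
```

Call:
{"op": "carry_out", "data": {"claw": [1.0, 1.0, 1.0, 1.0, 1.0], "travel": [[0, 0, -0.5], [0, 0, -2.0], [0, 0, -3.5], [0, 0, -3.5], [0, 0, -3.2]], "spin": [0, 0, 0, 0, 0]}}

```text
clock: 15.53
eef_pos: [0.4904, 0.1768, 0.1029]
tool_rot: [[-0.076, 0.997, -0.001], [0.997, 0.076, 0.0], [0.0, -0.001, -1.0]]
force: [2.1, 0.6, -7.0]
finger_gap: 0.412
finger_force: 62.3
```

```bash
python3 -c "
from h import *
print(observe()['force'],observe()['finger_gap'])
plan((.668,-.160,.10),88.0,3.8)"
```

```text
[ 2.13060957  0.58050168 -7.03322655] 0.4117822690810964
t 15.5333 now [0.4904 0.1768 0.1029] ang 94.35 tilt [-0.001  0.   ] n 11 spin 0.58
[[np.float64(-3.18), np.float64(1.38), np.float64(0.03)], [np.float64(-3.16), np.float64(1.41), np.float64(0.03)], [np.float64(-3.15), np.float64(1.44), np.float64(0.03)], [np.float64(-3.13), np.float64(1.47), np.float64(0.03)], [np.float64(-3.12), np.float64(1.51), np.float64(0.03)]]
[[np.float64(-3.1), np.float64(1.54), np.float64(0.03)], [np.float64(-3.09), np.float64(1.57), np.float64(0.03)], [np.float64(-3.07), np.float64(1.6), np.float64(0.03)], [np.float64(-3.05), np.float64(1.63), np.float64(0.03)], [np.float64(-3.04), np.float64(1.66), np.float64(0.03)]]
[[np.float64(-3.02), np.float64(1.69), np.float64(0.03)]]
```

Call:
{"op": "carry_out", "data": {"claw": [1.0, 1.0, 1.0, 1.0, 1.0], "travel": [[-3.18, 1.38, 0], [-3.16, 1.41, 0], [-3.15, 1.44, 0], [-3.13, 1.47, 0], [-3.12, 1.5, 0]], "spin": [0.58, 0.58, 0.58, 0.58, 0.58]}}

```text
clock: 15.95
eef_pos: [0.5717, 0.0219, 0.1014]
tool_rot: [[-0.025, 1.0, -0.001], [1.0, 0.025, -0.0], [-0.0, -0.001, -1.0]]
force: [1.6, 0.2, -6.7]
finger_gap: 0.409
finger_force: 62.3
```

Call:
{"op": "carry_out", "data": {"claw": [1.0, 1.0, 1.0, 1.0, 1.0], "travel": [[-3.1, 1.54, 0], [-3.1, 1.57, 0], [-3.07, 1.6, 0], [-3.05, 1.63, 0], [-3.04, 1.66, 0]], "spin": [0.58, 0.58, 0.58, 0.58, 0.58]}}

```text
clock: 16.37
eef_pos: [0.6523, -0.1312, 0.101]
tool_rot: [[0.026, 1.0, -0.001], [1.0, -0.026, 0.0], [0.0, -0.001, -1.0]]
force: [0.9, 0.6, -6.3]
finger_gap: 0.413
finger_force: 62.2
```

Call:
{"op": "carry_out", "data": {"claw": [1.0, 1.0, 1.0, 1.0], "travel": [[-3.0, 1.7, 0], [0, 0, 0], [0, 0, 0], [0, 0, 0]], "spin": [0.58, 0, 0, 0]}}

```text
clock: 16.7
eef_pos: [0.668, -0.1596, 0.1006]
tool_rot: [[0.036, 0.999, -0.001], [0.999, -0.036, 0.001], [0.001, -0.002, -1.0]]
force: [-0.9, 0.7, -7.1]
finger_gap: 0.41
finger_force: 62.7
```

```bash
python3 -c "
from h import *
look('fine_gauge_seat',.010,(.668,-.146),'w6')
V=wview()
for d in outline_of('wrist','fine_stud_center'):
    v,u=np.nonzero(d['mask']);print('stud',d['conf'],*box(toplane('wrist',np.c_[u,v],observe()['eef_pos'][2]+.043,V)))
plan((.668,-.1455,.05),88)"
```

```text
0.65 [ 667.9 -141.7] [ 99.6 154.5] 88.4022445678711 pca 87.9 [ 0.6679 -0.1208] px 252 397 91 298
stud 0.61 [ 668.2 -152.4] [ 40.5 131.8] 89.41275787353516
t 16.9 now [ 0.6685 -0.1589  0.1014] ang 88.03 tilt [-0.  0.] n 2 spin 0.01
[[np.float64(0.67), np.float64(-0.05), np.float64(2.57)], [np.float64(0.67), np.float64(-0.05), np.float64(2.57)]]
```

View pics/w6.png

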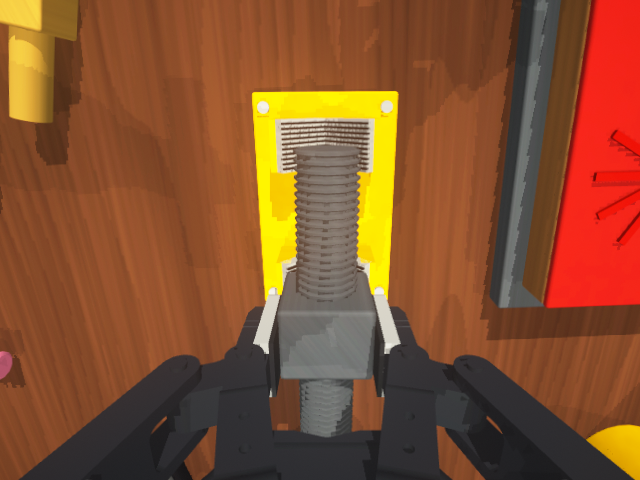

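The dark stud (325,330) lines up with the large yellow gauge, whose fine teeth show at (325,140). Lowering.

Call:
{"op": "carry_out", "data": {"claw": [1.0, 1.0, 1.0, 1.0, 1.0], "travel": [[1.4, -0.05, 0], [0, 0, 2.5], [0, 0, 2.5], [0, 0, 2.0], [0, 0, 1.5]], "spin": [0, 0, 0, 0, 0]}}

```text
clock: 17.32
eef_pos: [0.6679, -0.1449, 0.0146]
tool_rot: [[0.035, 0.999, -0.001], [0.999, -0.035, 0.0], [0.0, -0.001, -1.0]]
force: [0.3, -0.0, -6.4]
finger_gap: 0.413
finger_force: 62.7
```

Call:
{"op": "carry_out", "data": {"claw": [1.0, 1.0, 1.0, 1.0, 1.0], "travel": [[0, 0, 0.8], [0, 0, 0.5], [0, 0, 0.3], [0, 0, 0.2], [0, 0, 0]], "spin": [0, 0, 0, 0, 0]}}

```text
clock: 17.73
eef_pos: [0.6691, -0.146, -0.0012]
tool_rot: [[0.036, 0.999, 0.001], [0.999, -0.036, -0.0], [-0.0, 0.001, -1.0]]
force: [0.4, 0.0, -6.6]
finger_gap: 0.41
finger_force: 62.6
```

Call:
{"op": "carry_out", "data": {"claw": [1.0, 1.0, 1.0, 1.0, 1.0], "travel": [[0, 0, 0.2], [0, 0, 0.2], [0, 0, 0], [0, 0, 0], [0, 0, 0]], "spin": [0, 0, 0, 0, 0]}}

```text
clock: 18.15
eef_pos: [0.6693, -0.1461, -0.0047]
tool_rot: [[0.036, 0.999, 0.001], [0.999, -0.036, -0.0], [-0.0, 0.001, -1.0]]
force: [-3.7, 0.2, 6.6]
finger_gap: 0.409
finger_force: 64.2
```

Call:
{"op": "carry_out", "data": {"claw": [1.0, 1.0, 1.0], "travel": [[0, 0, 0.1], [0, 0, 0], [0, 0, 0]], "spin": [0, 0, 0]}}

```text
clock: 18.4
eef_pos: [0.6693, -0.1462, -0.0047]
tool_rot: [[0.036, 0.999, 0.001], [0.999, -0.036, -0.001], [-0.001, 0.001, -1.0]]
force: [-10.8, -0.4, 19.0]
finger_gap: 0.406
finger_force: 66.1
```

Call:
{"op": "carry_out", "data": {"claw": [1.0, 4.5, 6.5, 7.0, 7.0], "travel": [[0, -0.1, -0.1], [0, 0, 0], [0, 0, 0], [0, 0, 0], [0, 0, 0]], "spin": [0, 0, 0, 0, 0]}}

```text
clock: 18.82
eef_pos: [0.668, -0.1459, -0.0057]
tool_rot: [[0.036, 0.999, 0.0], [0.999, -0.036, 0.0], [0.0, 0.0, -1.0]]
force: [-0.5, 0.1, -0.2]
finger_gap: 0.819
finger_force: 0.0
```

Call:
{"op": "carry_out", "data": {"claw": [7.0, 7.0, 7.0, 7.0, 7.0], "travel": [[0, 0, 0], [0, 0, -1.0], [0, 0, -3.0], [0, 0, -3.5], [0, 0, -3.5]], "spin": [0, 0, 0, 0, 0]}}

```text
clock: 19.23
eef_pos: [0.6673, -0.1457, 0.1058]
tool_rot: [[0.036, 0.999, -0.001], [0.999, -0.036, 0.001], [0.001, -0.001, -1.0]]
force: [0.8, -1.6, 0.9]
finger_gap: 0.821
finger_force: 0.0
```

Call:
{"op": "carry_out", "data": {"claw": [7.0, 7.0, 7.0, 7.0, 7.0], "travel": [[-3.0, 0, -3.0], [-3.0, 0, -1.0], [-3.0, 0, 0], [0, 0, 0], [0, 0, 0]], "spin": [0, 0, 0, 0, 0]}}

```text
clock: 19.65
eef_pos: [0.664, -0.2378, 0.1444]
tool_rot: [[0.039, 0.999, 0.0], [0.999, -0.039, -0.001], [-0.001, 0.0, -1.0]]
force: [-0.4, 0.7, -0.2]
finger_gap: 0.821
finger_force: 0.0
```

```bash
python3 -c "
from h import *
look('fine_stud_center',.037,(.668,-.146),'w7')
for d in tip_of('wrist','fine_gauge_seat'): print('seat',d['point'])
im=capture('top');cv2.imwrite('pics/t7.png',cv2.resize(im[110:290,110:430,::-1],None,fx=2.5,fy=2.5))
for n in ('coarse_stud_center','fine_stud_center'): print(n,[np.round(d['point'],3) for d in tip_of('top',n)])
print(observe()['clock'],observe()['eef_pos'])"
```

```text
tip 0.63 [ 0.6701 -0.1456  0.0354]
0.76 [ 667.  -150.6] [ 37.7 131.1] 88.95039367675781 pca 88.41 [ 0.6676 -0.1452] px 299 352 0 193
coarse_stud_center [array([0.653, 0.179, 0.037]), array([ 0.354, -0.086,  0.019]), array([0.648, 0.185, 0.037])]
fine_stud_center [array([ 0.671, -0.145,  0.033])]
20.0 [ 0.66471288 -0.23429201  0.14366796]
```

View pics/w7.png

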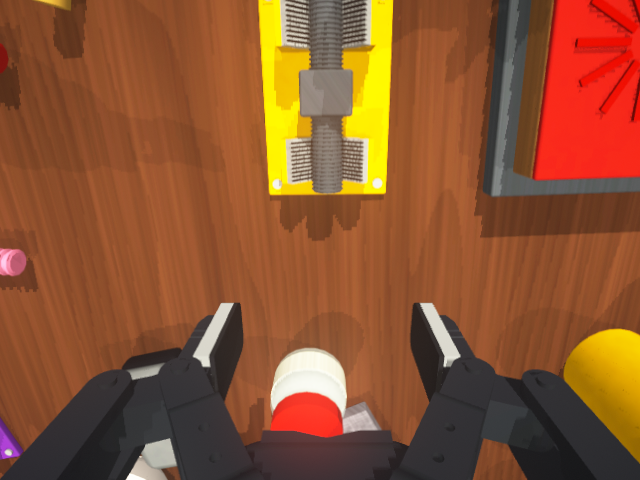

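View pics/t7.png

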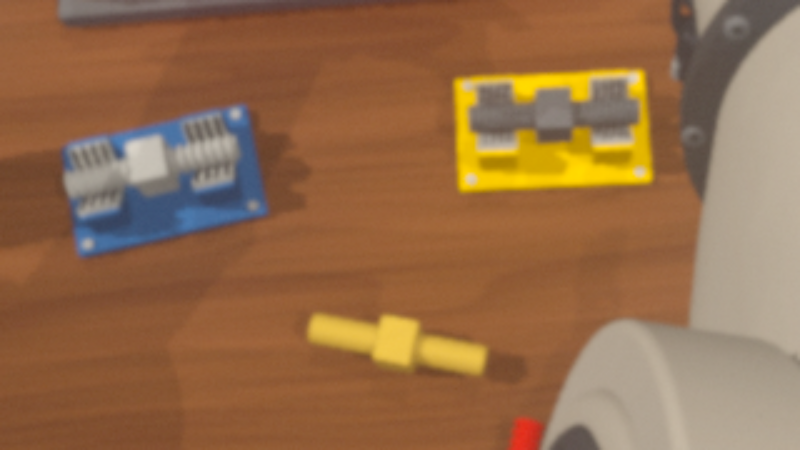

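The wrist view shows the fine stud centred in both yellow notches with its collar in the gap at (326,92). The top crop shows both studs seated, at (150,165) and (553,115), and the brass rod untouched. The gripper is clear, so I'll hand in.

```bash
python3 -c "
from bench import *
print(hand_in())"
```

```text
the job is handed in; nothing more can be done
None
```

Job handed in at about 20 s: the coarse stud is seated in the blue gauge and the fine stud in the large yellow gauge, both released with the gripper clear, and the brass rod and look-alikes were left alone.

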